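# Put the brass knob to soak and open the safety-capped cleaner

## Robot

A 6-joint arm with a two-finger parallel gripper is mounted at the origin on the work surface. World frame = base frame: x ahead of the robot, y to its left, z up, the work surface at z = 0. Lengths are in m, angles in rad, forces in N, time in s.
With the tool pointing down it reaches from about 0.325 to 0.775 m from the base axis. Payload 5.5 kg.
Tool frame: the origin (TCP) lies midway between the tips of the shut fingers; the grasp point (between the pads) lies 19 mm behind it; z points along the fingers, y is the line along which they close (so a half turn about z gives the same grasp; the last joint's range is limited). The gripper opens to 88 mm and grips with 3 to 60 N. Pads are 20 mm wide; open, the fingers measure 115 mm over their backs; the gripper's body (75 mm by 178 mm) begins 61 mm behind the grasp point.
Start: joints at [1.121, 0.091, 1.231, -0, 1.82, -0.057], TCP at [0.23, 0.554, 0.223] pointing down, gripper open.
Joint ranges: [-2.87, 2.87], [-0.86, 2.18], [0.17, 2.46], [-1.51, 4.65], [0.06, 2.69], [-2.65, 2.65]. Speed limits (rad/s): [2.57, 2.57, 3.01, 3.14, 3.14, 3.14].

## Interface

Orientations are given as [roll, pitch, yaw] about the fixed x, y, z axes, in that order (R = Rz(yaw) Ry(pitch) Rx(roll)).
In Python, from bench import manip gives the robot as it stands. Calls block until the motion is done:
- manip.move_to(position, orientation): joint-space move of the TCP to a pose.
- manip.servo_line(position, attitude=None, v=0.15, contact_N=None): straight line of the TCP; attitude=None keeps the orientation; v is the mean speed in m/s. With contact_N (N) it stops when the force on the tool has changed by that much, and returns True; else False.
- manip.goto_joints(angles): joint-space move.
- manip.move_gripper(opening, effort=None): opening from 0.0 (shut) to 1.0 (fully open); effort is the grip in N (None keeps the last); returns when the fingers have stopped.
- manip.wait(seconds).
- manip.solve_ik(position, orientation): joint angles nearest the present ones, or None.
- manip.state(): the state.
- manip.read_camera(name): name is "scene" or "side" or "wrist"; returns a dict with "frame" (400x640x3 uint8, red, green, blue), "vertical_fov" (degrees; the focal length in pixels is half the picture's height over the tangent of half this angle, whatever the lens; pixels are square), "cx", "cy" (the principal point, pixels), "extrinsics" (4x4, takes a point from camera to world coordinates); the wrist camera has in their place "tool_from_camera" (4x4, takes a point from camera to tool coordinates, whose origin is the TCP and whose axes are the flange's). Camera axes: x right, y up, looking along -z (the intrinsics and any distortion apply to the point x, -y, -z); pixel columns grow to the right and rows downward; lengths in m; the calibration is good to about 2 mm. A picture is of the moment at which its call begins: read the wrist's pose just before it. There is no depth.
A pose or a line that the arm cannot do raises manip.Unreachable and nothing moves.
- manip.job_done(): hands the job in; it is judged then, once.
Trained networks look in the newest picture that a camera, given by its name, has taken for a name from the list of things; names that differ only in an ending like _2 or _b are one class to them, and where a whole thing is asked for, a point or a joint stands for the part that bears it (a point fixed in the world has none). Each returns a list of dicts, best first, with "p" (0 to 1); they miss things now and then, are a little off and sometimes report something else, mostly with a low value. They report only what shows in the picture. A call takes as long as a camera call. They do not tell look-alikes from the thing itself.
- manip.boxes_of(camera, name): "at" ([x, y, z] in m, in world coordinates, good to about 4 mm: the middle of the surface that is visible of it).
- manip.regions_of(camera, name): "mask" (400x640 bool, what is visible of it).
- manip.tip_of(camera, name): "at" ([x, y, z] in m, in world coordinates, good to about 4 mm: a listed point, or the origin of a listed thing).
The state is a dict: "time_s": time; "q": joint angles; "qvel": joint speeds; "joint_efforts": joint torques, N m; "ee_pos": TCP position; "eef_rot": TCP orientation; "contact_force": force on the tool from outside, world axes, zero at the start; "moment": the same for the moment, N m; "opening": opening from 0.0 (shut) to 1.0 (fully open); "finger_force": force on a finger pad.
Only numpy, scipy, OpenCV 4.12 (cv2) and the standard library are available. Lean on these libraries where they do the work, as an engineer would, in place of code of your own. Each camera call takes 0.05 s, during which the arm holds its last target. There are 200 camera calls.

## Task

Take the brass drawer knob out of the pocket tray and put it in the white bowl. Then open the cleaner bottle: press its safety cap down, twist it counter-clockwise and lift it off; finish while holding the cap in the gripper, upright and still, a few centimetres straight above the open mouth. Leave the other fittings in the tray and the tin, brush and drawer pull where they are.

Things in the scene. Friction and masses are not known exactly. Their poses are not given: they have to be found in the camera images.
- tray: Fixed pale wooden tray, 112 x 112 mm, 14 mm high, 4 mm floor and walls, 2 x 2 square pockets about 50 mm wide whose centres lie 27 mm either way from the tray's centre along its x and y; the dividers reach 12.5 mm above the table. Origin: centre of its underside. Its place changes with the bottle's (left or right), and it may be turned by 0.35 rad.
- knob: Loose brass drawer knob standing in one of the tray's four pockets, not always the same, 27 mm tall, 45 g: foot 20 mm across, stem 12 mm across, round head 26 mm across between 14 and 24 mm above the foot, with a flat top. The head stands above the tray walls. Origin: centre of the foot's underside; z up along the knob.
- plate: Loose flat brass keyhole plate, 30 x 22 x 5 mm, lying in another pocket; not to be moved. Origin: centre of its underside.
- ferrule: Loose brass disc, 22 mm across, 7 mm high, lying in another pocket; not to be moved. Origin: centre of its underside.
- bowl: Loose white ceramic bowl, 140 mm across the rim, 38 mm high, 4 mm wall, flat inner floor about 60 mm across and 5 mm above the table. Origin: centre of its underside.
- bottle: White plastic cleaner bottle, 72 mm across, fixed in a 100 x 100 x 24 mm wooden stand that is fixed to the table; sloping shoulder from 94 to 107 mm height, neck above it 31 mm across, rim at 140 mm. Origin: centre of the stand's underside, on the bottle's axis; z up.
- bottle_mouth (a point): Centre of the bottle's rim (the open mouth under the cap), 140 mm above the table.
- cap: Loose round ribbed white push-and-turn cap on the bottle's neck, 56 mm across (57.5 over the ribs), 32 mm high, 60 g. As found its lower rim is 127 mm and its top 159 mm above the table, the bottle's shoulder 20 mm below the rim. Grip it round the sides. Origin: centre of its lower rim; z up. Locked: as found it turns only about 4 degrees and cannot be lifted.
- cap_top (a point): Centre of the cap's top, 32 mm above its origin. To unlock: press 5 to 9 mm down (a spring resists with 4 N at first and 0.7 N more per mm; hard stop at 10 mm), keep it pressed while turning it counter-clockwise seen from above by 60 degrees (free between 42 and 78; a stop at about 82), then lift straight up.
- wax_tin: Bystander: round metal tin 64 mm across, 45 mm high. Origin: centre of its underside.
- brush: Bystander: small hand brush lying down, 160 mm long along its own x. Origin: under its middle.
- drawer_pull: Bystander: brass drawer pull, 16 x 100 mm base strip with a bow 26 mm high, lying flat. Origin: centre of its underside.
Things that resemble listed ones, but are neither listed nor needed, are in the scene too. Several things look just like the knob: the one meant starts farthest to the robot's right. Leave any green or purple look-alike of the cap alone.

How it is judged:
By the outcome, as a careful person would: the job done as asked, in the order asked, and still so for the second after the job is handed in, while the arm keeps its last pose, push and grip.
It also fails if it takes over 51 s, if anything falls off the work surface, if the arm or the gripper's body presses on something with over 40 N, if the wrist force passes 120 N, or if a joint passes its speed limit or range.

## Working session

There is one attempt and no reset: what is moved stays moved. The work goes in short steps, each a Python script; the robot and the scene stay as the last script left them, time stands still between calls to the robot, and variables do not carry over. Pictures are saved under pics/ and viewed, at most 10 in all, crops included, and the job is handed in when it is done.

```bash
mkdir -p pics; ls; python3 - <<'E'
from bench import manip
import cv2
for c in ["scene","side"]:
    f=manip.read_camera(c); cv2.imwrite(f"pics/{c}0.png",f["frame"][:,:,::-1])
    for n in ["knob","tray","bowl","bottle","cap","plate","ferrule"]:
        print(c,n,[(round(d["p"],2),[round(float(v),3) for v in d["at"]]) for d in manip.tip_of(c,n)])
s=manip.state(); print(s["time_s"],s["eef_rot"],s["opening"])
E
```

```text
pics
scene knob [(0.66, [0.469, -0.029, -0.003]), (0.57, [0.321, -0.184, 0.002]), (0.49, [0.496, -0.255, 0.003]), (0.46, [0.405, -0.183, -0.003])]
scene tray [(0.75, [0.527, -0.234, -0.002])]
scene bowl [(0.63, [0.47, -0.03, -0.003])]
scene bottle [(0.77, [0.511, 0.247, 0.003]), (0.46, [0.554, -0.22, 0.007])]
scene cap [(0.77, [0.515, 0.393, 0.0]), (0.65, [0.379, 0.204, -0.002]), (0.57, [0.512, 0.246, 0.128])]
scene plate [(0.45, [0.546, -0.267, 0.002])]
scene ferrule [(0.42, [0.553, -0.219, 0.006])]
side knob [(0.75, [0.496, -0.255, 0.005]), (0.72, [0.324, -0.181, 0.004]), (0.58, [0.404, -0.177, 0.002])]
side tray [(0.75, [0.525, -0.237, -0.002])]
side bowl [(0.97, [0.477, -0.026, -0.002]), (0.46, [0.512, 0.241, 0.138])]
side bottle [(0.81, [0.51, 0.244, -0.0]), (0.41, [0.497, -0.255, 0.006])]
side cap [(0.85, [0.384, 0.201, 0.0]), (0.64, [0.511, 0.246, 0.13]), (0.52, [0.515, 0.387, 0.0])]
side plate [(0.58, [0.543, -0.266, 0.003])]
side ferrule [(0.44, [0.565, -0.217, 0.006])]
0.8 [3.14150531e+00 1.49514204e-05 2.74881024e+00] 0.9981183957267487
```

View pics/scene0.png

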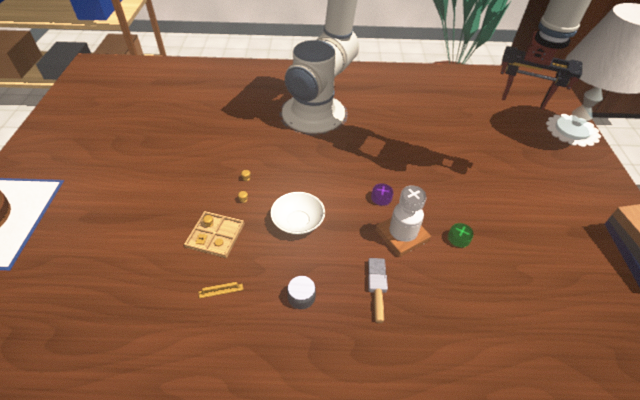

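View pics/side0.png

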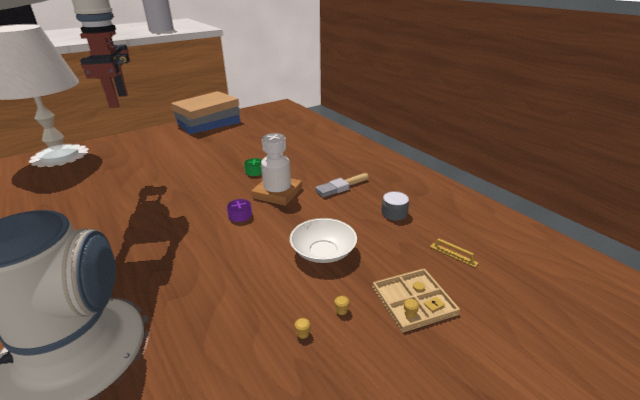

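The target is the knob in the tray at scene (208,220). The other two knobs, at (246,175) and (243,197), are look-alikes farther to the left. The bottle with the white cap is at (408,215), the purple and green caps flank it, and the bowl is at (298,215). I'll hover over the knob and refine its position.

```bash
cat > h.py <<'E'
from bench import manip
import numpy as np, cv2
from scipy.spatial.transform import Rotation as Ro
def wrist(name,z,png=None):
    """mask centroids/circles of `name` in wrist view projected onto plane z"""
    s=manip.state(); f=manip.read_camera("wrist")
    T=np.eye(4); T[:3,:3]=Ro.from_euler("xyz",s["eef_rot"]).as_matrix(); T[:3,3]=s["ee_pos"]
    T=T@f["tool_from_camera"]; F=200/np.tan(np.radians(f["vertical_fov"])/2)
    D=np.array(f.get("distortion",np.zeros(5)),float).ravel()
    K=np.array([[F,0,f["cx"]],[0,F,f["cy"]],[0,0,1]])
    def proj(px):
        u=cv2.undistortPoints(np.array([[px]],float),K,D)[0,0]
        d=T[:3,:3]@np.array([u[0],-u[1],-1]); return T[:3,3]+d*(z-T[2,3])/d[2]
    if png: cv2.imwrite(png,f["frame"][:,:,::-1])
    print([k for k in f if k!="frame"])
    for d in manip.regions_of("wrist",name):
        c=cv2.findNonZero(d["mask"].astype(np.uint8)); (px,r)=cv2.minEnclosingCircle(c); m=c.mean((0,1))
        print(name,round(d["p"],2),"circ",np.round(px),round(r),proj(px).round(4),"mean",np.round(m),proj(m).round(4))
    for d in manip.tip_of("wrist",name): print(" tip",round(d["p"],2),np.round(d["at"],4))
    return T,K,D
E
python3 - <<'E'
from h import *
for y in np.arange(-3,3.2,.4):
    q=manip.solve_ik([.496,-.255,.15],[np.pi,0,y]); q2=manip.solve_ik([.511,.246,.124],[np.pi,0,y])
    print(round(y,1),None if q is None else q[5].__round__(2), None if q2 is None else np.round(q2,2))
manip.move_to([.47,-.245,.16],[np.pi,0,1.6])
T,K,D=wrist("knob",.028,"pics/w1.png"); print(T.round(3),D)
wrist("tray",.014)
print(manip.state()["time_s"],manip.state()["q"])
E
```

```text
-3.0 -2.25 [ 0.39  0.01  1.49  0.    1.64 -1.32]
-2.6 None [ 0.39  0.01  1.49  0.    1.64 -1.72]
-2.2 None [ 0.39  0.01  1.49  0.    1.64 -2.12]
-1.8 None [ 0.39  0.01  1.49  0.    1.64 -2.52]
-1.4 2.43 None
-1.0 2.03 None
-0.6 1.63 [ 0.39  0.01  1.49 -0.    1.64  2.56]
-0.2 1.23 [ 0.39  0.01  1.49 -0.    1.64  2.16]
0.2 0.83 [ 0.39  0.01  1.49 -0.    1.64  1.76]
0.6 0.43 [ 0.39  0.01  1.49 -0.    1.64  1.36]
1.0 0.03 [ 0.39  0.01  1.49 -0.    1.64  0.96]
1.4 -0.37 [ 0.39  0.01  1.49 -0.    1.64  0.56]
1.8 -0.77 [ 0.39  0.01  1.49 -0.    1.64  0.16]
2.2 -1.17 [ 0.39  0.01  1.49  0.    1.64 -0.24]
2.6 -1.57 [ 0.39  0.01  1.49  0.    1.64 -0.64]
3.0 -1.97 [ 0.39  0.01  1.49  0.    1.64 -1.04]
['vertical_fov', 'cx', 'cy', 'tool_from_camera']
knob 0.75 circ [148. 100.] 19 [ 0.3283 -0.1814  0.028 ] mean [147. 102.] [ 0.3276 -0.1822  0.028 ]
knob 0.64 circ [352. 192.] 16 [ 0.4967 -0.2534  0.028 ] mean [352. 192.] [ 0.4967 -0.2535  0.028 ]
knob 0.55 circ [246. 100.] 17 [ 0.4074 -0.1786  0.028 ] mean [246. 100.] [ 0.4071 -0.1789  0.028 ]
 tip 0.89 [ 0.4966 -0.2558  0.002 ]
 tip 0.85 [ 0.3224 -0.1846 -0.    ]
 tip 0.68 [ 0.4046 -0.1779 -0.0014]
[[ 1.    -0.029 -0.009  0.468]
 [ 0.031  0.957  0.289 -0.165]
 [ 0.    -0.289  0.957  0.323]
 [ 0.     0.     0.     1.   ]] [0. 0. 0. 0. 0.]
['vertical_fov', 'cx', 'cy', 'tool_from_camera']
tray 0.96 circ [389. 165.] 89 [ 0.5295 -0.2315  0.014 ] mean [386. 160.] [ 0.5269 -0.2269  0.014 ]
 tip 0.83 [ 0.5276 -0.2332 -0.0007]
4.0417 [-5.44249760e-01 -1.01054492e-01  1.53283442e+00  6.57585665e-06
  1.70987727e+00 -5.73927025e-01]
```

View pics/w1.png

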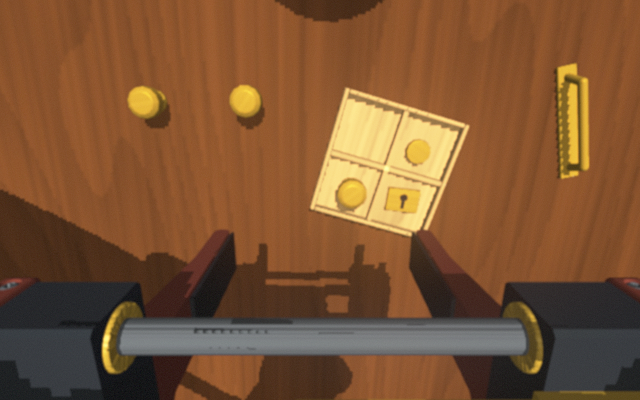

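The wrist view shows the target knob in its pocket at (352,192), the plate at (403,200), the ferrule at (417,151) and the look-alike knobs outside the tray. Next I grasp the head just above the tray walls.

```bash
python3 - <<'E'
from h import *
P=[.4966,-.2543]
manip.move_gripper(.6,20)
manip.move_to(P+[.06],[np.pi,0,1.6])
print(manip.servo_line(P+[.0165],v=.06,contact_N=6), manip.state()["ee_pos"])
manip.move_gripper(0,20); s=manip.state(); print(s["opening"]*88,s["finger_force"])
manip.servo_line(P+[.12],v=.12); s=manip.state(); print(s["opening"]*88,s["finger_force"])
B=[.474,-.09]
manip.move_to(B+[.15],[np.pi,0,1.6])
T,K,D=wrist("bowl",.038,"pics/w2.png")
s=manip.state(); print(s["time_s"],s["opening"]*88)
E
```

```text
False [ 0.4967673  -0.25442045  0.01675943]
25.277419034218028 20.000183241645573
24.751201427010653 19.999792798189446
['vertical_fov', 'cx', 'cy', 'tool_from_camera']
bowl 0.8 circ [322.  97.] 96 [ 0.472  -0.0201  0.038 ] mean [322.  97.] [ 0.4724 -0.0202  0.038 ]
 tip 0.75 [ 0.4731 -0.0266  0.0028]
8.5667 24.92934651698161
```

View pics/w2.png

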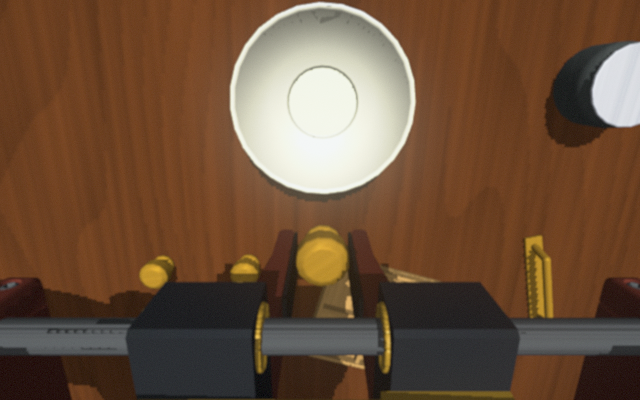

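The knob is held upright at (322,255), and the bowl's floor is centred at (322,102), about (0.473,-0.023). I place the knob there.

```bash
python3 - <<'E'
from h import *
B=[.473,-.0235]
manip.move_to(B+[.09],[np.pi,0,1.6])
print(manip.servo_line(B+[.018],v=.06,contact_N=3), manip.state()["ee_pos"])
manip.move_gripper(.5)
manip.servo_line(B+[.14],v=.15)
C=[.511,.246]; y0=1.2
manip.move_gripper(1.0)
manip.move_to([.511-.0,.246-.06,.26],[np.pi,0,y0+.5])
f=manip.read_camera("scene"); cv2.imwrite("pics/s3.png",cv2.resize(f["frame"][140:300,180:480,::-1],None,fx=2.5,fy=2.5))
wrist("cap",.159,"pics/w3.png")
s=manip.state(); print(s["time_s"],s["q"])
E
```

```text
False [ 0.47337266 -0.02354679  0.01850527]
['vertical_fov', 'cx', 'cy', 'tool_from_camera']
cap 0.63 circ [333. 111.] 40 [0.5108 0.2462 0.159 ] mean [333. 111.] [0.5111 0.2462 0.159 ]
cap 0.62 circ [211. 128.] 29 [0.4241 0.2232 0.159 ] mean [211. 127.] [0.424  0.2235 0.159 ]
 tip 0.86 [0.5082 0.2483 0.1327]
 tip 0.47 [ 0.6935 -0.0066  0.0031]
13.8417 [ 2.84334003e-01 -4.99118825e-02  1.30870406e+00 -2.02260248e-04
  1.88408800e+00  1.57081205e-01]
```

View pics/w3.png

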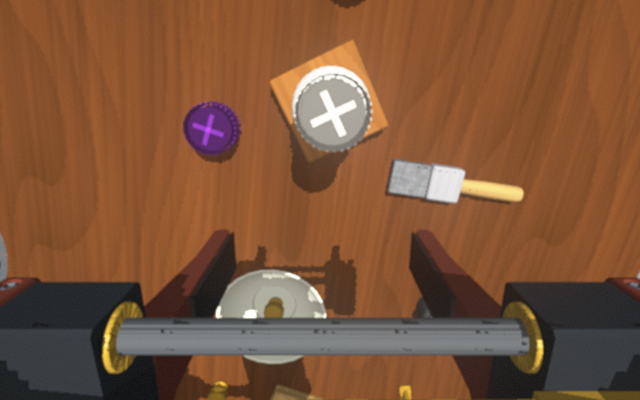

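View pics/s3.png

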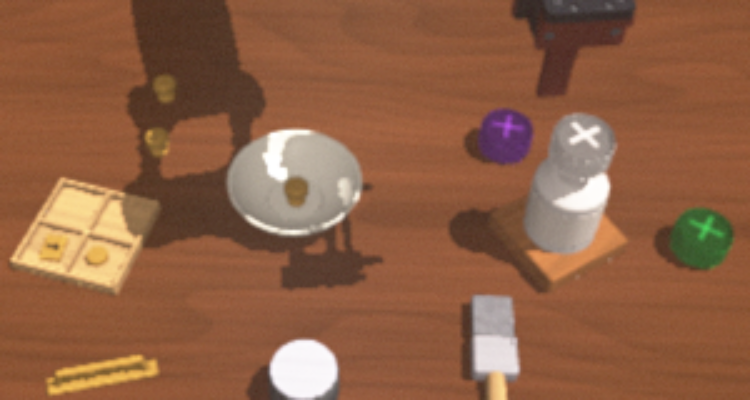

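The knob stands in the bowl at (295,190) of the scene crop, and the tray's other fittings are undisturbed. The cap is centred at (333,111) in the wrist view, about (0.511,0.246). Next I grip, press, twist and lift it.

```bash
python3 - <<'E'
from h import *
C=[.5108,.246]; y0=1.2; O=lambda a:[np.pi,0,y0+a]
def rep(t):
    s=manip.state(); print(t,round(s["time_s"],1),s["ee_pos"].round(4),"yaw",round(s["eef_rot"][2],3),"F",np.round(s["contact_force"],1),"Mz",np.round(s["moment"][2],2),round(s["opening"]*88,1),round(s["finger_force"],1))
manip.move_to(C+[.20],O(0))
print(manip.servo_line(C+[.127],v=.08,contact_N=8)); rep("down")
manip.move_gripper(0,45); rep("grip")
manip.servo_line(C+[.1195],v=.03); rep("press")
z=manip.state()["ee_pos"][2]
if z<.1225:
    for a in (20,40,62): manip.move_to(C+[.1195],O(np.radians(a))); rep(a)
    print("lift",manip.servo_line(C+[.145],v=.03,contact_N=25)); rep("lift")
E
```

```text
False
down 15.5 [0.5111 0.2462 0.1278] yaw 1.2 F [ 0.3 -0.3 -0.8] Mz -0.03 87.8 0.0
grip 16.1 [0.5109 0.246  0.1271] yaw 1.2 F [ 0.8 -0.4  0.6] Mz 0.03 55.7 45.0
press 16.6 [0.5109 0.246  0.121 ] yaw 1.2 F [-3.4 -0.1  7.4] Mz -0.03 55.5 45.0
20 17.0 [0.5115 0.2464 0.1214] yaw 1.55 F [-1.1 -0.7  7.8] Mz 0.01 55.3 45.0
40 17.4 [0.5117 0.2465 0.1214] yaw 1.899 F [-0.6 -0.6  7.3] Mz 0.05 55.9 45.0
62 17.9 [0.5117 0.2464 0.1214] yaw 2.283 F [-0.6  0.1  7.7] Mz -0.0 55.1 45.0
lift False
lift 18.9 [0.5107 0.2459 0.1447] yaw 2.282 F [ 0.4  0.8 -1.4] Mz -0.01 55.5 45.0
```

```bash
python3 - <<'E'
from h import *
manip.servo_line([.5108,.246,.176],v=.05); manip.wait(.5)
s=manip.state(); print(s["time_s"],s["ee_pos"],s["contact_force"],s["opening"]*88)
f=manip.read_camera("side"); a=f["frame"][60:310,200:480,::-1]
for n in ["cap","bottle_mouth","knob"]: print(n,[(round(d["p"],2),np.round(d["at"],3)) for d in manip.tip_of("side",n)])
g=manip.read_camera("scene")["frame"][150:300,180:480,::-1]
for n in ["cap","bottle_mouth"]: print(n,[(round(d["p"],2),np.round(d["at"],3)) for d in manip.tip_of("scene",n)])
cv2.imwrite("pics/e.png",np.hstack([cv2.resize(a,(400,357)),cv2.resize(g,(400,357))]))
E
```

```text
20.125 [0.51076196 0.24598738 0.17593306] [-0.06066133  0.2105123  -0.23611631] 55.48320227730025
cap [(0.92, array([0.383, 0.2  , 0.003])), (0.69, array([0.508, 0.246, 0.177])), (0.49, array([ 0.517,  0.388, -0.   ]))]
bottle_mouth [(0.93, array([0.51 , 0.243, 0.138])), (0.32, array([0.505, 0.244, 0.   ]))]
knob [(0.76, array([ 0.325, -0.181,  0.001])), (0.56, array([ 0.406, -0.179, -0.002])), (0.53, array([ 0.472, -0.022,  0.004]))]
cap [(0.97, array([0.515, 0.394, 0.   ])), (0.76, array([0.509, 0.245, 0.177])), (0.69, array([0.514, 0.238, 0.141])), (0.55, array([ 0.384,  0.205, -0.001]))]
bottle_mouth []
```

View pics/e.png

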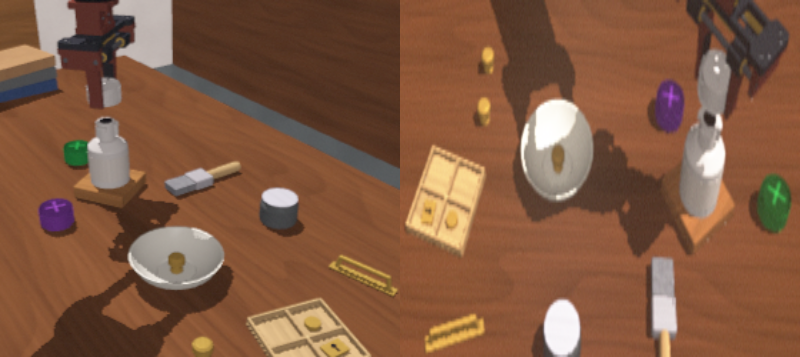

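The cap is held upright above the open neck, at (105,93) over (108,125) in the left view. The knob is in the bowl and everything else is in place.

```bash
python3 -c "
from bench import manip
print(manip.job_done())"
```

```text
the job is handed in; nothing more can be done
None
```

I handed the job in at about 20 s of the 51 s limit: the knob stands in the white bowl, and the gripper holds the unlocked cap upright and still about 36 mm above the open bottle mouth, with everything else left where it was.

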